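Third hand at the membrane cell: pin it, close it, keep the gasket squeezed

ROBOT

A 7-joint arm with a two-finger parallel gripper is mounted at the origin on a cart in front of the work surface, level with it; the furniture and walls round the work are solid. World frame = base frame: x ahead of the robot, y to its left, z up, the work surface at z = 0. Lengths are in m, angles in rad, forces in N, time in s.
With the tool pointing down it reaches from about 0.375 to 0.925 m from the base axis. Payload 3.1 kg.
Tool frame: the origin (TCP) lies between the finger pads; the fingertips stand 19 mm ahead of it and the grasp point (between the pads) is the TCP; z points along the fingers, y is the direction in which the jaws open and shut (so a half turn about z gives the same grasp; the last joint's range is limited). The gripper opens to 85 mm and grips with 20 to 120 N. Pads are 22 mm wide; open, the fingers measure 114 mm over their backs; the gripper's body (76 mm by 85 mm) begins 54 mm behind the grasp point. The pads swing forward as they close: fully open they stand 13 mm farther back than shut.
Start: joints at [-1.353, 0.383, 0.044, 1.598, -0.018, 1.161, -0.05], TCP at [0.202, 0.618, 0.25] pointing down, gripper open.
Joint ranges: [-2.61, 2.61], [-0.41, 2.15], [-1.48, 1.57], [0, 2.5], [-1.57, 4.71], [0.05, 1.97], [-2.85, 2.85]. Speed limits (rad/s): [2.79, 2.79, 3.14, 3.14, 3.14, 3.14, 3.14].

INTERFACE

Orientations are given as a unit quaternion [x, y, z, w].
In Python, from bench import move_ptp, movel, move_j, move_gripper, pause, inverse_kinematics, read_camera, camera_params, MotionError, sign_off, look_for, tip_of, read_time_s, read_qpos, read_joint_vel, read_effort, read_eef_pos, read_tcp_rot, read_ft_force, read_ft_torque, read_finger_gap gives the robot as it stands. Calls block until the motion is done:
- move_ptp(position, orientation): joint-space move of the TCP to a pose.
- movel(position, orientation=None, speed=0.15): straight line of the TCP; orientation=None keeps the orientation; speed is the mean speed in m/s.
- move_j(angles): joint-space move.
- move_gripper(opening, effort=None): finger opening in m; effort is the grip in N (None keeps the last); returns when the fingers have stopped.
- pause(seconds).
- inverse_kinematics(position, orientation): joint angles nearest the present ones, or None.
- read_camera(name): name is "scene" or "top"; returns the picture (420x560x3 uint8, red, green, blue); there is no depth.
- camera_params(name): a dict with "K" (3x3 intrinsics, pixels), "camera_from_world" (4x4, takes a point from world to camera coordinates). Camera axes: x right, y down, z forward; pixel columns grow to the right and rows downward; lengths in m; the calibration is good to about 2 mm. A picture is of the moment at which its call begins. camera_params takes no time and is no camera call.
A pose or a line that the arm cannot do raises MotionError and nothing moves.
- sign_off(): hands the job in, once; it reports no verdict.
Trained networks look in the newest picture that a camera, given by its name, has taken for a name from the list of things; names that differ only in an ending like _2 or _b are one class to them, and where a whole thing is asked for, a point or a joint stands for the part that bears it (a point fixed in the world has none). Each returns a list of dicts, best first, with "confidence" (0 to 1); they miss things now and then, are a little off and sometimes report something else, mostly with a low value. They report only what shows in the picture. A call takes as long as a camera call.
- look_for(camera, name): "at" ([column, row] in pixels, amid what is visible of it).
- tip_of(camera, name): "at" ([column, row] in pixels: a listed point, or the origin of a listed thing).
Readings, each from a call of its own:
- read_time_s(): time.
- read_qpos(): joint angles.
- read_joint_vel(): joint speeds.
- read_effort(): joint torques, N m.
- read_eef_pos(): TCP position.
- read_tcp_rot(): TCP orientation.
- read_ft_force(): force on the tool from outside, world axes, zero at the start.
- read_ft_torque(): the same for the moment, N m.
- read_finger_gap(): finger opening in m.
Only numpy, scipy, OpenCV 4.12 (cv2) and the standard library are available. Lean on these libraries where they do the work, as an engineer would, in place of code of your own. Each camera call takes 0.05 s, during which the arm holds its last target.

TASK

Get the membrane cell ready for your colleague to bolt shut: take the two steel locating pins out of the vial rack and drop each one end-down into a pin hole of the cell base, then lower the aluminium end plate over both pins onto the gasket. Press the plate down with a steady force of about 13 N on the gasket (roughly half of the 6 mm it can give, never crushed flat) and finish while still holding it pressed like that, so that the screws can go in. Leave the other things on the bench where they are.

Things in the scene. Friction and masses are not known exactly. Their poses are not given: they have to be found in the camera images.
- cell_base: Lower half of the cell, fixed: grey block 92 x 144 mm (x, y), top 40 mm above the bench, on a steel plate 112 x 164 x 10 mm. Two round pin holes, 13.5 mm wide, 30 mm deep, on its y axis 57 mm either side of centre. Between them a black gasket frame, 70 x 94 mm, stands 7 mm proud. Two hose barbs stick 24 mm out of the -x face. Origin: centre of the underside; y along the long side, z up.
- hole_left (a point): Centre of the mouth of the pin hole at the base's +y end, 40 mm above the bench.
- hole_right (a point): Centre of the mouth of the pin hole at the base's -y end, 40 mm above the bench.
- gasket (a joint): How far the sponge gasket is squeezed (m): 0 free, 0.006 flat. It pushes back with 4 N per mm, so 13 N is 0.0032; the end plate's weight alone squeezes it 0.001 to 0.0015. Resting on the free gasket the plate's underside is 47 mm above the bench, and sinks by this value.
- end_plate: Loose aluminium plate 92 x 144 x 12 mm, 0.5 kg, flat on the bench. Through-holes for the pins on its y axis, 57 mm either side of centre: round 14 mm (+y), slot 14 x 21 mm (-y); it fits either way round. In the middle a grey block to grip across x: 30 mm wide (x), 44 mm (y), flat top 56 mm, and its foot (52 x 66 mm) 15.5 mm above the underside. Origin: centre of underside; y long side, z up.
- pin_a: Plain steel locating pin, 12 mm thick, 75 mm long, 60 g, both ends tapered to 7 mm over 6 mm; stands upright in a socket of the vial rack, its top 81 mm above the bench. The pins are alike; either goes in either hole. Origin: centre of the lower end face; z along the pin.
- pin_b: The other locating pin, the same as pin_a, in the socket at the opposite corner of the rack.
- pin_a_mid (a point): Middle of pin_a's length, on its axis (47.5 mm above the bench when the pin is fully in its hole).
- pin_b_mid (a point): Middle of pin_b's length, on its axis.
- rack: White vial rack, fixed, 60 x 100 x 37 mm (x, y, z), with 2 x 4 open sockets 18 x 16 mm, their floor 6 mm above the bench; it holds only the two pins, near x, y = -13, -33 and +13, +33 mm from its centre. Origin: centre of the underside.
- screwdriver: Bystander: screwdriver with a yellow handle, 188 mm long, loose on the bench; leave it alone.
- petri: Bystander: shut petri dish, 60 mm across, loose on the bench; leave it alone.
- tweezers: Bystander: steel tweezers, 124 mm long, loose on the bench; leave it alone.

How it is judged:
By the outcome, as a careful person would: the job done as asked, in the order asked, and still so for the second after the job is handed in, while the arm keeps its last pose, push and grip.
It also fails if it takes over 70 s, if anything falls off the work surface, if the arm or the gripper's body presses on something with over 40 N, if the wrist force passes 120 N, or if a joint passes its speed limit or range.

## Working session

There is one attempt and no reset: what is moved stays moved. The work goes in short steps, each a Python script; the robot and the scene stay as the last script left them, time stands still between calls to the robot, and variables do not carry over. Pictures are saved under pics/ and viewed, and the job is handed in when it is done.

```bash
ls; mkdir -p pics; python3 - <<'E'
from bench import *
import cv2
for c in ["scene","top"]:
    im=read_camera(c); cv2.imwrite(f"pics/{c}0.png",im[:,:,::-1])
    p=camera_params(c); print(c,p["K"],p["camera_from_world"])
    for n in ["cell_base","hole_left","hole_right","end_plate","pin_a","pin_a_mid","rack","screwdriver","petri","tweezers"]:
        print(n,[(d["at"],round(d["confidence"],2)) for d in tip_of(c,n)][:4])
print(read_time_s(),read_eef_pos(),read_tcp_rot(),read_finger_gap(),read_ft_force())
E
```

```text
pics
scene [[444.5448907    0.         273.19023654]
 [  0.         444.5448907  207.69765552]
 [  0.           0.           1.        ]] [[ 0.51181519 -0.85881553 -0.02193392 -0.22853306]
 [-0.38876214 -0.20876595 -0.89737438  0.26613764]
 [ 0.7661      0.46781692 -0.44072455  0.95025195]
 [ 0.          0.          0.          1.        ]]
cell_base [([302.3, 226.9], 0.6)]
hole_left [([287.4, 211.4], 0.91)]
hole_right [([319.1, 220.3], 0.94), ([288.2, 209.0], 0.43)]
end_plate [([195.8, 212.4], 0.74), ([384.7, 247.9], 0.43)]
pin_a [([365.5, 250.8], 0.6), ([382.3, 262.7], 0.39)]
pin_a_mid [([382.1, 249.0], 0.56)]
rack [([376.2, 259.3], 0.64), ([299.7, 225.7], 0.31), ([288.3, 208.0], 0.21)]
screwdriver []
petri [([371.0, 228.1], 0.64)]
tweezers [([226.8, 199.2], 0.45)]
top [[402.43086523   0.         283.6500725 ]
 [  0.         402.43086523 210.31618332]
 [  0.           0.           1.        ]] [[-6.30594653e-04 -9.99794676e-01 -2.02535865e-02  6.99459491e-02]
 [-9.92403046e-01  3.11742741e-03 -1.22989737e-01  5.24108412e-01]
 [ 1.23027623e-01  2.00221643e-02 -9.92201248e-01  1.19372523e+00]
 [ 0.00000000e+00  0.00000000e+00  0.00000000e+00  1.00000000e+00]]
cell_base [([320.1, 200.9], 0.93)]
hole_left [([299.5, 196.3], 0.67)]
hole_right [([340.9, 201.7], 0.56)]
end_plate [([204.6, 226.0], 0.76)]
pin_a [([392.2, 216.3], 0.57), ([388.6, 215.7], 0.51), ([406.1, 227.0], 0.39)]
pin_a_mid [([389.5, 216.6], 0.58), ([412.5, 225.3], 0.56)]
rack [([399.2, 220.9], 0.57)]
screwdriver [([166.0, 232.8], 0.54)]
petri [([376.3, 171.9], 0.65)]
tweezers [([215.9, 179.5], 0.4)]
1.1 [0.20186118 0.61787919 0.25027237] [ 1.57224723e-01  9.87562852e-01  7.25186514e-06 -2.37916688e-06] 0.08563808415425442 [-0.08680859  0.46883138 -0.25953945]
```

View pictures.

```bash
python3 - <<'E'
import cv2
a=cv2.imread("pics/top0.png"); cv2.imwrite("pics/top0c.png",cv2.resize(a[140:280,140:440],None,fx=2.66,fy=2.66,interpolation=cv2.INTER_CUBIC))
a=cv2.imread("pics/scene0.png"); cv2.imwrite("pics/scene0c.png",cv2.resize(a[150:320,150:430],None,fx=2.8,fy=2.8,interpolation=cv2.INTER_CUBIC))
E
```

```text
(no output)
```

View pics/top0.png

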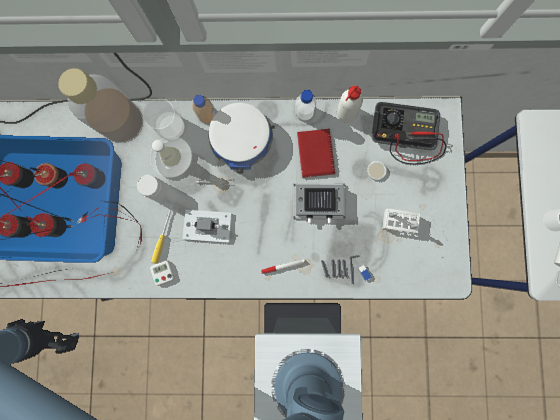

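View pics/top0c.png

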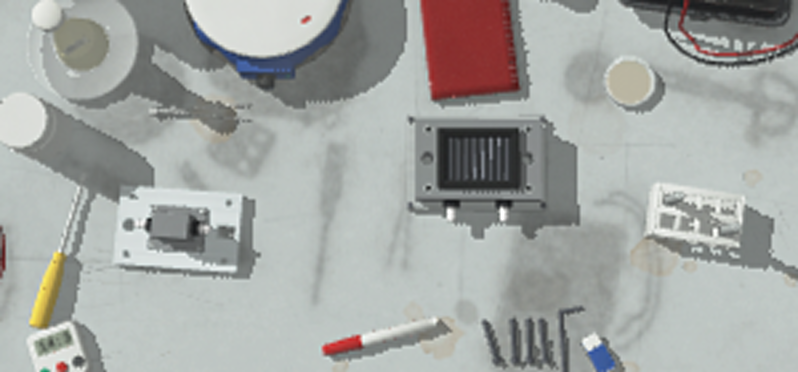

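View pics/scene0c.png

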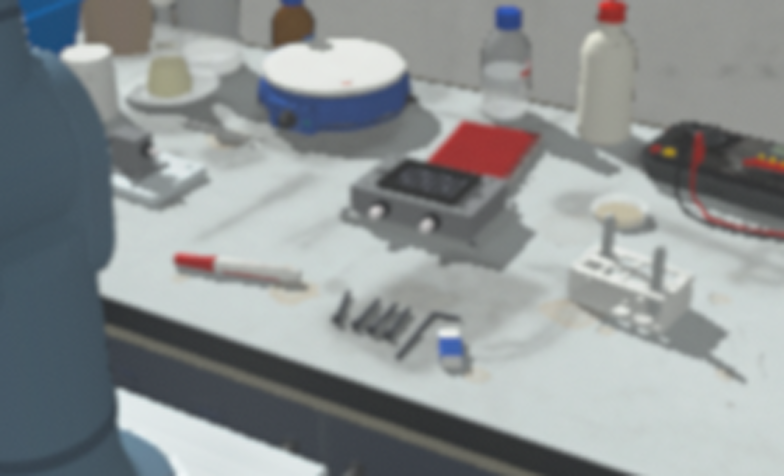

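The top picture shows the cell base near (320,201), the end plate at (208,226), the rack at (402,221) with two pins, and the petri dish at (376,171). The screwdriver is just left of the plate at (160,235) and the tweezers are at (215,182). I'll zoom in for sub-pixel work.

```bash
cat > h.py <<'E'
import numpy as np, cv2
from bench import *
P={c:camera_params(c) for c in ("scene","top")}
def proj(c,X):
    X=np.atleast_2d(X).astype(float); T=P[c]["camera_from_world"]; q=X@np.array(T)[:3,:3].T+np.array(T)[:3,3]
    q=q@np.array(P[c]["K"]).T; return q[:,:2]/q[:,2:]
def back(c,uv,z):
    T=np.array(P[c]["camera_from_world"]);K=np.array(P[c]["K"]);R=T[:3,:3];o=-R.T@T[:3,3]
    d=R.T@np.linalg.solve(K,[uv[0],uv[1],1]); return o+d*(z-o[2])/d[2]
E
python3 - <<'E'
from h import *
for c,n,uv,z in [("top","base",(320.1,200.9),0),("top","hl",(299.5,196.3),.04),("top","hr",(340.9,201.7),.04),("scene","hl",(287.4,211.4),.04),("scene","hr",(319.1,220.3),.04),("scene","base",(302.3,226.9),0),("top","plate",(204.6,226),0),("scene","plate",(195.8,212.4),0),("top","rack",(399.2,220.9),0),("scene","rack",(376.2,259.3),0),("top","pm",(389.5,216.6),.0435),("top","pm2",(412.5,225.3),.0435),("scene","pm",(382.1,249),.0435)]:
    print(c,n,back(c,uv,z).round(4))
a=cv2.imread("pics/top0.png")
for n,(x,y) in dict(base=(320,203),plate=(208,226),rack=(405,223)).items():
    cv2.imwrite(f"pics/z_{n}.png",cv2.resize(a[y-28:y+28,x-37:x+37],None,fx=10,fy=10,interpolation=cv2.INTER_NEAREST))
E
```

```text
top base [ 0.5577 -0.0447  0.    ]
top hl [0.5662 0.0206 0.04  ]
top hr [ 0.5491 -0.1047  0.04  ]
scene hl [0.5558 0.0133 0.04  ]
scene hr [ 0.5491 -0.0972  0.04  ]
scene base [ 0.5547 -0.039   0.    ]
top plate [0.4797 0.317  0.    ]
scene plate [0.4762 0.314  0.    ]
top rack [ 0.4941 -0.289   0.    ]
scene rack [ 0.4887 -0.295   0.    ]
top pm [ 0.5029 -0.2489  0.0435]
top pm2 [ 0.4766 -0.3164  0.0435]
scene pm [ 0.4765 -0.3114  0.0435]
```

View pics/z_base.png

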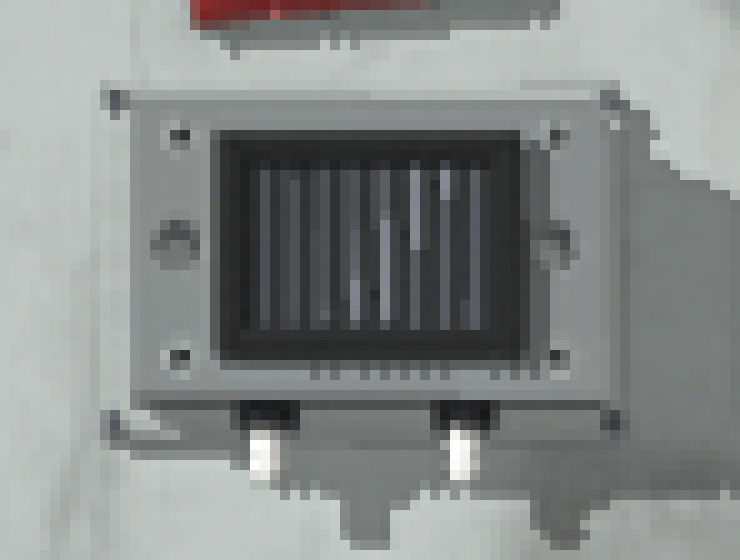

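View pics/z_plate.png

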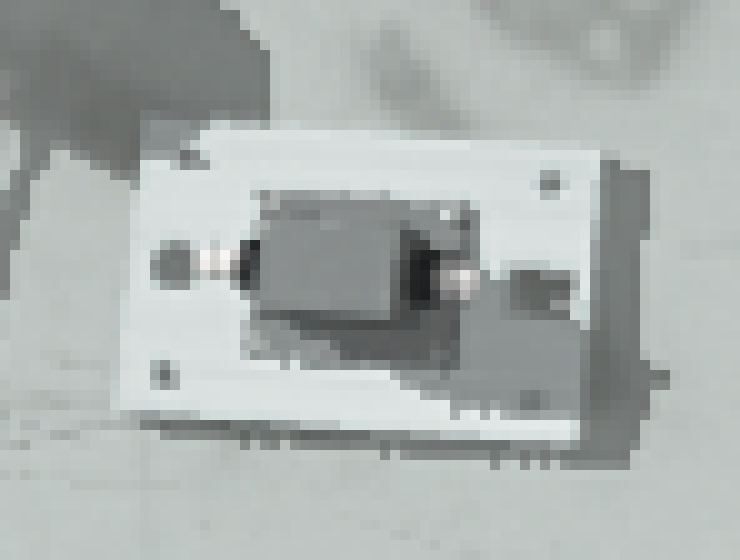

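View pics/z_rack.png

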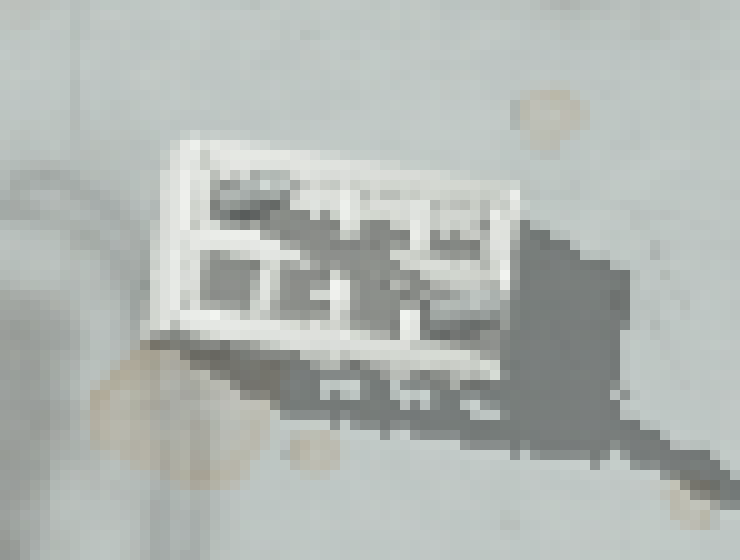

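```bash
python3 - <<'E'
from h import *
a=cv2.imread("pics/scene0.png")
for n,(x,y) in dict(base=(305,220),plate=(205,205),rack=(377,250)).items():
    cv2.imwrite(f"pics/s_{n}.png",cv2.resize(a[y-28:y+28,x-37:x+37],None,fx=10,fy=10,interpolation=cv2.INTER_NEAREST))
E
```

```text
(no output)
```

View pics/s_base.png

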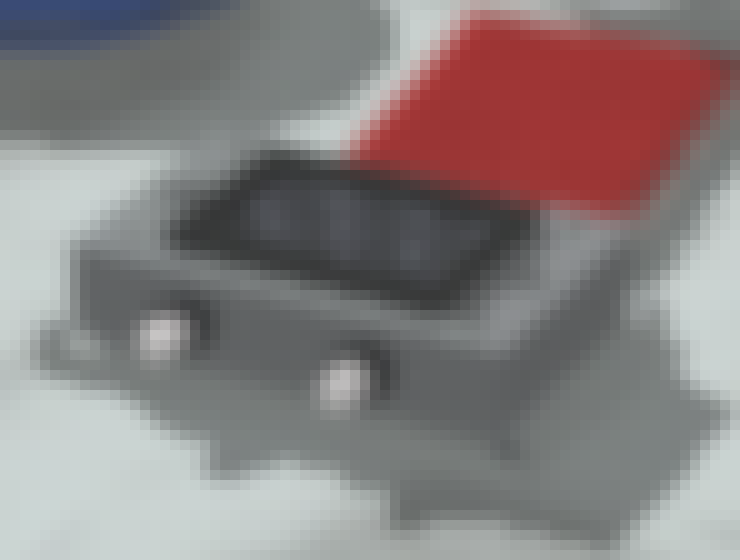

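View pics/s_plate.png

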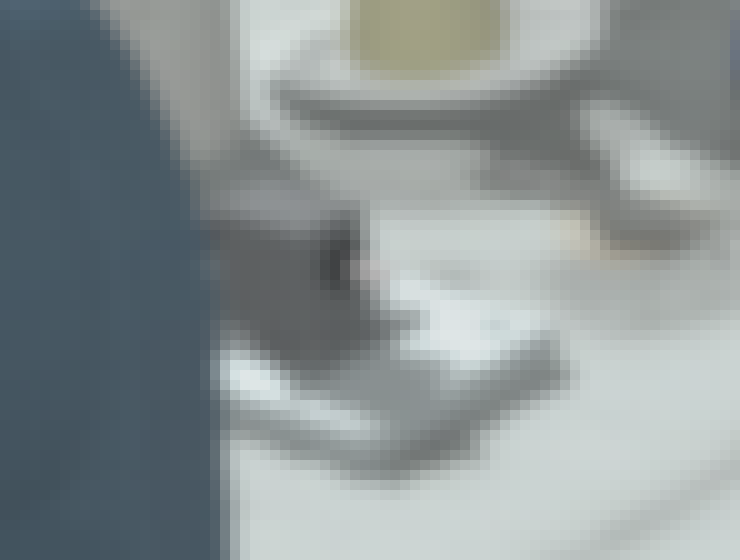

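View pics/s_rack.png

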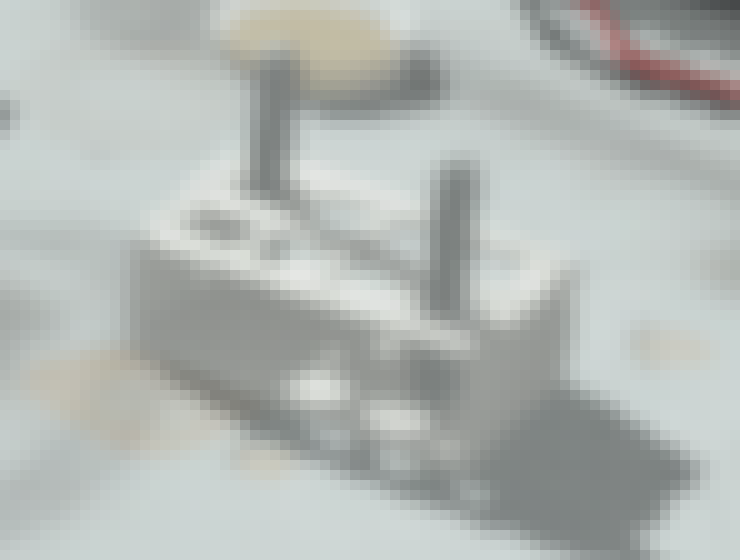

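```bash
cat > fit.py <<'E'
from h import *
from scipy.optimize import least_squares
def world(p,L):
    c,s=np.cos(p[2]),np.sin(p[2]);L=np.asarray(L,float)
    return np.c_[p[0]+c*L[:,0]-s*L[:,1],p[1]+s*L[:,0]+c*L[:,1],L[:,2]]
def fit(obs,p0,off=0.5,v=1):
    f=lambda p:np.concatenate([(proj(c,world(p,L))-np.array(uv)+off).ravel() for c,L,uv in obs])
    r=least_squares(f,p0,loss="soft_l1"); 
    if v: print(r.x.round(4),"yawdeg",np.degrees(r.x[2]).round(2),"res",f(r.x).round(1))
    return r.x
def rect(hx,hy,z): return [(hx,hy,z),(hx,-hy,z),(-hx,-hy,z),(-hx,hy,z)]
A=np.array
bt=("top",rect(.046,.072,.04)+rect(.035,.047,.047)+[(0,.057,.04),(0,-.057,.04)],A([(13,10),(60,10),(60,39.2),(13,39.2),(22,13),(52.5,13),(52.5,36),(22,36),(17.6,24.5),(55.8,24.5)])+[283,175])
bs=("scene",rect(.035,.047,.047)+[(-.046,.072,.04),(-.046,-.072,.04)],A([(26.5,15.5),(54,20.5),(44,31),(17,24),(7.5,24.5),(50,35.5)])+[268,192])
pt=("top",[(.046,-.072,.012),(-.046,-.072,.012),(-.046,.072,.012),(.046,.072,.012),(0,.057,.012),(.015,.022,.056),(-.015,.022,.056),(-.015,-.022,.056)],A([(60,15),(57.8,44),(12,41),(14,13),(17.5,26.5),(26,20),(25,31.2),(39,31.8)])+[171,198])
rt=("top",rect(.03,.05,.037),A([(18,14),(52,19),(50,38),(15.5,34)])+[368,195])
rs=("scene",[(-.03,.05,.037),(-.03,-.05,.037),(.03,-.05,.037)],A([(14,24.5),(48,34.5),(57.5,26)])+[340,222])
if __name__=="__main__":
    for o in (0,.5):
        print("off",o)
        fit([bt],[.556,-.042,0],o);fit([bs],[.556,-.042,0],o);fit([bt,bs],[.556,-.042,0],o)
        fit([pt],[.48,.315,0],o)
        fit([rt],[.49,-.29,0],o);fit([rs],[.49,-.29,0],o);fit([rt,rs],[.49,-.29,0],o)
    for o in (0,.5):
      p=fit([rt,rs],[.49,-.29,0],o,0)
      print(world(p,[(-.013,-.033,.081),(.013,.033,.081)]))
    for uv in [(27.5,5),(45.7,15.5)]: print("pin top",back("scene",A(uv)+[339.5,221.5],.081))
    for uv in [(26.5,18.5),(44.5,31)]: print("pin bot",back("scene",A(uv)+[339.5,221.5],.037))
E
python3 fit.py
```

```text
off 0
[ 0.5557 -0.0408 -0.0057] yawdeg -0.32 res [ 0.  -0.3  0.3 -0.3  0.7  0.6  0.   0.4 -0.7 -0.2 -0.1 -0.1  0.1 -0.2
 -0.7 -0.2  0.4  0.1 -0.2  0.2]
[ 0.5503 -0.044   0.0046] yawdeg 0.26 res [ 0.3 -1.1  0.5  0.3  0.2 -0.5 -1.2 -0.6 -0.8  0.7  0.4  0.7]
[ 0.5553 -0.0412 -0.0027] yawdeg -0.15 res [ 0.1 -0.1  0.4 -0.2  0.9  0.6  0.2  0.6 -0.6  0.   0.  -0.   0.3 -0.1
 -0.5 -0.1  0.5  0.3 -0.1  0.2  0.4 -2.   0.4 -0.5  0.  -1.4 -1.2 -1.5
 -0.7 -0.3  0.1 -0.2]
[ 0.4793  0.3076 -0.0616] yawdeg -3.53 res [ 0.  -0.6 -0.1  0.  -0.6  0.2  0.1 -1.3  0.1  0.2 -0.2  1.1 -0.  -0.1
  0.6  0.2]
[ 0.4896 -0.287  -0.1391] yawdeg -7.97 res [ 0.3  0.2 -0.5 -0.3 -0.5  0.4  0.7 -0.2]
[ 0.4895 -0.2892 -0.1086] yawdeg -6.22 res [-1.1 -0.6  0.4  1.2  0.4 -0.5]
[ 0.4899 -0.2883 -0.1273] yawdeg -7.3 res [ 0.6  0.3 -0.2 -0.7  0.1  0.1  1.2 -0.1 -1.4 -0.9 -0.3  1.1  0.1 -0.4]
off 0.5
[ 0.5572 -0.0393 -0.0057] yawdeg -0.32 res [ 0.  -0.3  0.3 -0.2  0.7  0.6  0.   0.4 -0.7 -0.2 -0.1 -0.1  0.1 -0.2
 -0.7 -0.2  0.4  0.1 -0.2  0.2]
[ 0.5524 -0.0412  0.0061] yawdeg 0.35 res [ 0.4 -1.1  0.4  0.3  0.2 -0.6 -1.2 -0.5 
[... 269 characters left out ...]
 [ 0.  -0.6 -0.1  0.  -0.6  0.2  0.1 -1.3  0.1  0.2 -0.2  1.1 -0.  -0.1
  0.6  0.2]
[ 0.4911 -0.2856 -0.1391] yawdeg -7.97 res [ 0.3  0.2 -0.5 -0.3 -0.5  0.4  0.7 -0.2]
[ 0.4913 -0.2873 -0.1084] yawdeg -6.21 res [-1.  -0.6  0.3  1.1  0.4 -0.5]
[ 0.4914 -0.2866 -0.1277] yawdeg -7.32 res [ 0.5  0.3 -0.3 -0.7  0.   0.1  1.1 -0.1 -1.2 -0.9 -0.3  1.1  0.2 -0.3]
[[ 0.47278451 -0.31934314  0.081     ]
 [ 0.5069558  -0.25717946  0.081     ]]
[[ 0.47429298 -0.3177061   0.081     ]
 [ 0.50848514 -0.2555539   0.081     ]]
pin top [ 0.50680596 -0.25674725  0.081     ]
pin top [ 0.47577683 -0.31645152  0.081     ]
pin bot [ 0.51105175 -0.25562749  0.037     ]
pin bot [ 0.47270354 -0.3182986   0.037     ]
```

```bash
cat >> h.py <<'E'
def qd(deg):  # tool down, jaw axis at angle deg from world x
    t=np.radians((deg+90)/2); return [float(np.cos(t)),float(np.sin(t)),0.,0.]
def st(m=""): print(m,"t",round(read_time_s(),2),"p",np.round(read_eef_pos(),4),"F",np.round(read_ft_force(),2),"gap",round(read_finger_gap(),4))
def snap(c,n,x,y,w=37,h=28,f=10):
    im=read_camera(c)[:,:,::-1].copy(); cv2.imwrite(f"pics/{n}_full.png",im)
    cv2.imwrite(f"pics/{n}.png",cv2.resize(im[y-h:y+h,x-w:x+w],None,fx=f,fy=f,interpolation=cv2.INTER_NEAREST))
E
python3 - <<'E'
from h import *
for d in (0,180):
  for p in [(.5075,-.256,.2),(.5075,-.256,.068),(.474,-.317,.068),(.556,.017,.07),(.556,-.097,.07),(.48,.309,.04)]:
    q=inverse_kinematics(p,qd(d)); print(d,p,None if q is None else np.round(q,2))
E
```

```text
0 (0.5075, -0.256, 0.2) [-0.37  0.4   0.93  1.88 -0.37  1.05  0.72]
0 (0.5075, -0.256, 0.068) [-0.18  0.57  0.71  1.95 -0.5   0.81  0.81]
0 (0.474, -0.317, 0.068) [-0.21  0.67  0.93  1.95 -0.7   0.88  1.09]
0 (0.556, 0.017, 0.07) [-0.61  0.51  0.61  1.98 -0.41  0.78  0.23]
0 (0.556, -0.097, 0.07) [-0.62  0.64  0.91  1.96 -0.67  0.87  0.65]
0 (0.48, 0.309, 0.04) [-0.98  0.54  0.41  1.94 -0.32  0.72 -0.39]
180 (0.5075, -0.256, 0.2) [-0.6   0.72  1.38  1.89 -0.76  1.21 -2.1 ]
180 (0.5075, -0.256, 0.068) [-0.55  1.08  1.36  1.96 -1.17  1.22 -1.85]
180 (0.474, -0.317, 0.068) [-0.42  1.08  1.36  1.96 -1.17  1.22 -1.73]
180 (0.556, 0.017, 0.07) [-1.06  1.06  1.36  1.99 -1.16  1.2  -2.35]
180 (0.556, -0.097, 0.07) [-0.85  1.07  1.36  1.97 -1.16  1.21 -2.15]
180 (0.48, 0.309, 0.04) [-0.56  0.51 -0.1   1.92  0.08  0.71  2.44]
```

```bash
python3 - <<'E'
from h import *
R0=read_tcp_rot()
move_ptp([.2,.6,.38],R0); st("up")
move_gripper(.045,30); st()
move_ptp([.5075,-.256,.2],qd(0)); st("over")
move_ptp([.5075,-.256,.125],qd(0)); st("near")
snap("scene","g1",367,240,40,30); snap("top","g1t",392,215,40,30)
E
```

```text
up t 1.68 p [0.2001 0.6002 0.3815] F [ 0.5  -1.36 -0.57] gap 0.0854
 t 2.16 p [0.1999 0.5999 0.3792] F [ 0.02 -0.63  0.28] gap 0.0448
over t 5.4 p [ 0.5082 -0.2549  0.2   ] F [0.48 0.1  0.3 ] gap 0.0447
near t 5.8 p [ 0.5069 -0.2557  0.1245] F [ 1.   -1.14  0.47] gap 0.0451
```

View pics/g1.png

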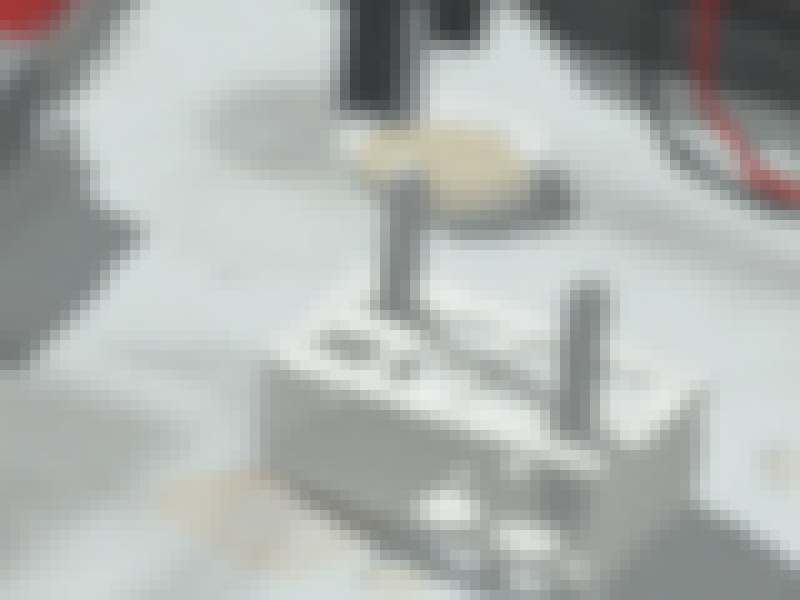

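View pics/g1t_full.png

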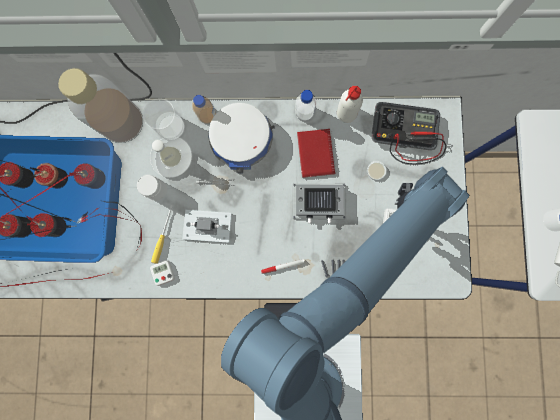

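```bash
python3 - <<'E'
from h import *
p=np.array([.507,-.2557])
off=np.array([327,210])-.5
for z in (.1055,.081,.037): print(z,(proj("scene",[*p,z])-off+0).round(1))
for dx in (-.0225,.0225): print((proj("scene",[p[0]+dx,p[1],.108])-off).round(1))
E
```

```text
0.1055 [[40.8  8.7]]
0.081 [[40.1 16.9]]
0.037 [[39.  31.2]]
[[37.8 11.4]]
[[43.8  4.5]]
```

```bash
python3 - <<'E'
from h import *
movel([.507,-.256,.068],qd(0),speed=.08); pause(.2); st("down")
move_gripper(.005,40); st("closed")
movel([.507,-.256,.16],speed=.12); st("up")
move_ptp([.52,-.12,.18],qd(0)); st("mid")
move_ptp([.556,-.040-.057,.128],qd(0)); pause(.5); st("over hole")
snap("scene","i1",319,205,40,30); snap("top","i1t",341,195,40,30)
print(tip_of("scene","hole_right")[:2],tip_of("scene","pin_a")[:2],tip_of("scene","pin_a_mid")[:2])
E
```

```text
down t 6.97 p [ 0.5075 -0.2562  0.0686] F [0.38 0.39 0.27] gap 0.0445
closed t 7.37 p [ 0.5073 -0.256   0.0683] F [-0.24  0.25  1.62] gap 0.0107
up t 8.28 p [ 0.5064 -0.2554  0.1593] F [-0.14 -0.95 -2.41] gap 0.0106
mid t 8.89 p [ 0.5196 -0.119   0.1793] F [-0.4  -0.29 -0.02] gap 0.0107
over hole t 9.77 p [ 0.5561 -0.0971  0.1285] F [ 0.57  0.28 -0.56] gap 0.0107
[{'at': [321.6, 221.9], 'confidence': 0.6}] [{'at': [318.1, 211.3], 'confidence': 0.43}, {'at': [384.0, 263.9], 'confidence': 0.41}] [{'at': [386.8, 249.5], 'confidence': 0.55}, {'at': [195.4, 211.5], 'confidence': 0.43}]
```

View pics/i1.png

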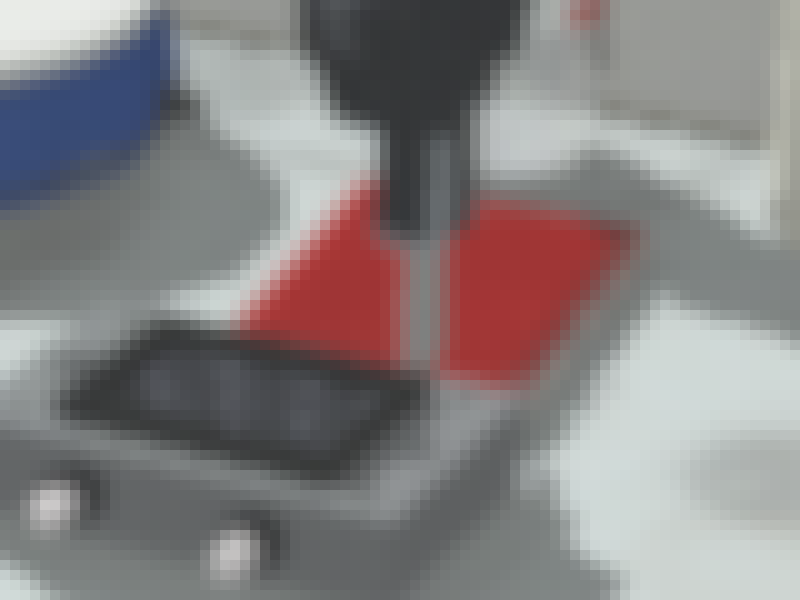

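View pics/i1t.png

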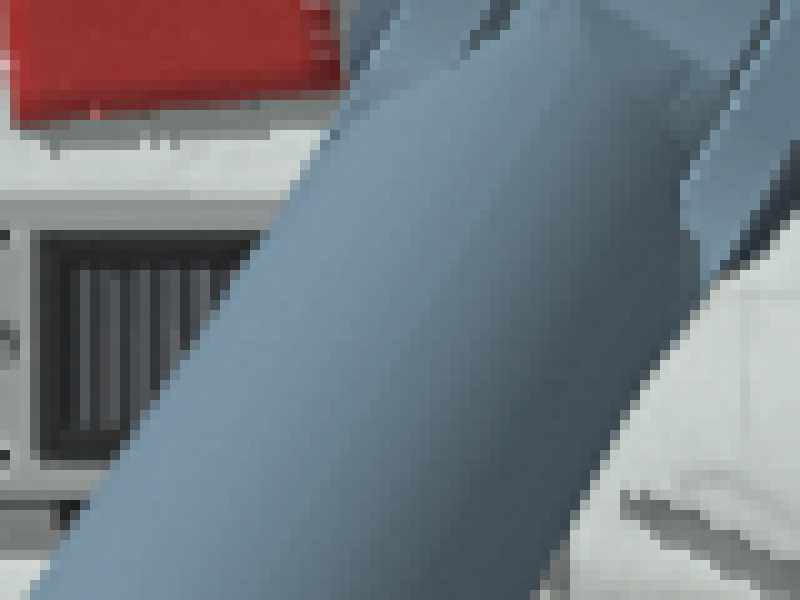

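```bash
python3 - <<'E'
from h import *
print(proj("scene",[[.5561,-.0971,.0695],[.5561,-.0971,.0665],[.5561,-.0971,.109]])-np.array([278.5,174.5]))
# project base model at candidates
from fit import *
for p in [(.557,-.0393,-.004),(.5557,-.040,-.004),(.5524,-.0412,.006)]:
    print(p,(proj("scene",world(p,rect(.035,.047,.047)+rect(.046,.072,.04)+[(0,-.057,.04)]))-np.array([278.5,174.5])).round(1).tolist())
E
```

```text
[[41.85648306 35.88178547]
 [41.831044   36.79855662]
 [42.19632139 23.63471553]]
(0.557, -0.0393, -0.004) [[16.2, 30.7], [43.6, 37.1], [33.1, 46.7], [5.0, 39.6], [10.9, 29.7], [52.6, 39.6], [39.2, 52.4], [-4.0, 41.4], [41.5, 44.7]]
(0.5557, -0.04, -0.004) [[16.2, 30.9], [43.6, 37.4], [33.2, 46.9], [5.0, 39.9], [10.9, 29.9], [52.6, 39.8], [39.2, 52.6], [-4.0, 41.6], [41.5, 44.9]]
(0.5524, -0.0412, 0.006) [[15.8, 31.4], [43.4, 37.8], [33.2, 47.4], [4.8, 40.5], [10.5, 30.4], [52.5, 40.2], [39.4, 53.1], [-4.2, 42.2], [41.5, 45.4]]
```

```bash
cat >> h.py <<'E'
def settle(x,y,z,q,s=.05):
    movel([x,y,z],q,speed=s); pause(.12); return np.array(read_ft_force())
def insert(x,y,q,z0,z1,dz=.003,k=.00015,fmax=10,n=40):
    """step down; shift laterally along the side force felt"""
    F0=settle(x,y,z0,q); z=z0
    for i in range(n):
        z=max(z-dz,z1); F=settle(x,y,z,q)-F0; p=np.array(read_eef_pos())
        print(round(z,4),p.round(4),F.round(1))
        x+=np.clip(k*F[0],-.0007,.0007); y+=np.clip(k*F[1],-.0007,.0007)
        if F[2]>fmax: return "blocked",x,y,z
        if z<=z1: return "ok",x,y,z
E
python3 - <<'E'
from h import *
print(insert(.555,-.097,qd(0),.110,.078)); st()
E
```

```text
0.107 [ 0.555 -0.097  0.107] [-0.9  0.2 -0.4]
0.104 [ 0.5548 -0.097   0.1039] [-0.9 -0.1  0.3]
0.101 [ 0.5547 -0.097   0.101 ] [-0.6  0.3 -0.7]
0.098 [ 0.5549 -0.0967  0.098 ] [ 0.   0.2 -0.9]
0.095 [ 0.5551 -0.0963  0.0949] [ 2.   2.1 -2. ]
0.092 [ 0.5552 -0.0962  0.0919] [ 1.7  2.2 -1.3]
0.089 [ 0.5553 -0.0961  0.0889] [ 1.8  2.3 -1.4]
0.086 [ 0.5553 -0.096   0.0858] [ 1.6  3.1 -0.9]
0.083 [ 0.5554 -0.0957  0.0828] [ 0.5  1.3 -0.6]
0.08 [ 0.5554 -0.0956  0.0798] [-0.8  0.1 -0.6]
0.078 [ 0.5554 -0.0954  0.0779] [-1.2  0.2 -0.6]
('ok', np.float64(0.555502230492031), np.float64(-0.09520508921614866), 0.078)
 t 14.68 p [ 0.5554 -0.0954  0.0779] F [-0.64  0.03 -1.1 ] gap 0.0105
```

```bash
python3 - <<'E'
from h import *
movel([.5554,-.0955,.0732],speed=.03); st("low")
move_gripper(.035); st("open")
movel([.5554,-.0955,.14],speed=.15); st("up")
move_ptp([.4745,-.317,.14],qd(0)); pause(.2); st("over b")
snap("scene","g2",385,240,40,30); snap("top","g2t",335,203,40,30)
E
```

```text
low t 14.98 p [ 0.5554 -0.0954  0.0729] F [ 1.31  0.11 -1.18] gap 0.0107
open t 15.34 p [ 0.5553 -0.0957  0.0733] F [ 0.14 -0.19  0.14] gap 0.035
up t 15.93 p [ 0.5552 -0.0951  0.1398] F [-0.45  0.25  0.52] gap 0.035
over b t 17.07 p [ 0.4761 -0.3147  0.1396] F [-0.87  0.25  0.17] gap 0.0351
```

View pics/g2.png

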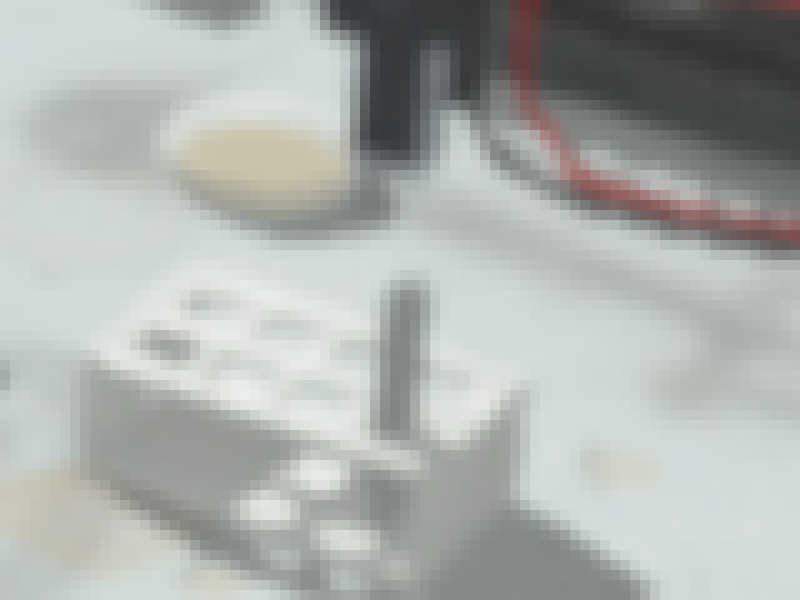

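View pics/g2t.png

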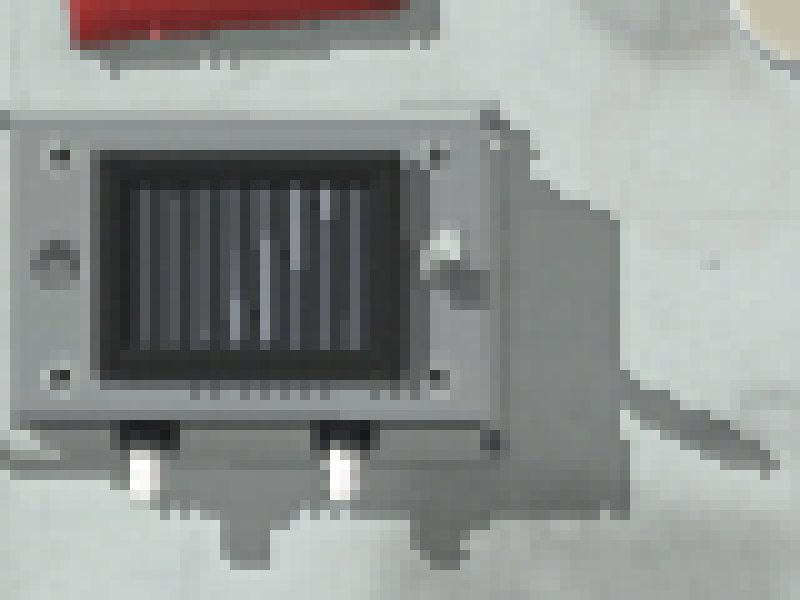

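```bash
python3 - <<'E'
from h import *
p=np.array([.4745,-.317]); off=np.array([345,210])-.5
for z in (.121,.081,.037): print(z,(proj("scene",[*p,z])-off).round(1))
for dx in (-.0175,.0175): print((proj("scene",[p[0]+dx,p[1],.121])-off).round(1))
E
```

```text
0.121 [[42.2 13.9]]
0.081 [[40.8 27.8]]
0.037 [[39.2 42.5]]
[[39.9 16.8]]
[[44.4 11. ]]
```

The first pin stands in the right hole (top picture, around (447,243) in the crop). The second pin lines up with the open jaws.

```bash
python3 - <<'E'
from h import *
movel([.4745,-.317,.068],qd(0),speed=.08); pause(.15); st("down")
move_gripper(.005,40); st("closed")
movel([.4745,-.317,.17],speed=.15); st("up")
move_ptp([.53,-.06,.2],qd(0)); st("mid")
move_ptp([.5553,.0175,.125],qd(0)); pause(.4); st("over hole")
snap("scene","i2",290,198,40,30)
print(proj("scene",[[.5553,.0175,.063],[.5553,.0175,.106],[.5553,.0175,.04]])-np.array([249.5,167.5]))
E
```

```text
down t 18.37 p [ 0.475  -0.3173  0.0686] F [-0.22 -0.36  0.27] gap 0.0352
closed t 18.7 p [ 0.4747 -0.3171  0.0684] F [-0.75 -0.15  2.31] gap 0.0106
up t 19.53 p [ 0.474  -0.3162  0.1691] F [ 0.03 -0.7  -0.86] gap 0.0105
mid t 20.57 p [ 0.5294 -0.0617  0.1997] F [ 0.25 -0.84 -0.92] gap 0.0103
over hole t 21.48 p [0.5556 0.0167 0.1257] F [ 0.08  0.68 -0.96] gap 0.0108
[[36.5624488  36.9424712 ]
 [36.43132315 24.06766226]
 [36.63109251 43.6823783 ]]
```

View pics/i2.png

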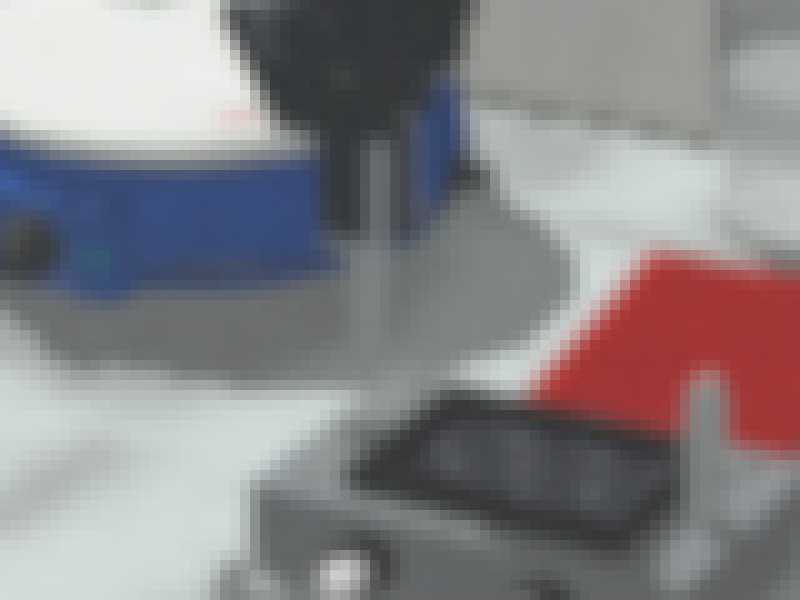

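```bash
python3 - <<'E'
from h import *
print(insert(.5553,.0185,qd(0),.110,.078,fmax=8)); st()
E
```

```text
0.107 [0.5554 0.0185 0.1071] [-0.4  0.4 -0.1]
0.104 [0.5552 0.0185 0.104 ] [-0.7 -0.1 -0.3]
0.101 [0.5551 0.0185 0.101 ] [-0.5 -0.4  0.6]
0.098 [0.5553 0.0184 0.098 ] [-0.3  0.1  0.2]
0.095 [0.5557 0.0184 0.0951] [ 3.   0.3 -1.4]
0.092 [0.5559 0.0185 0.092 ] [ 3.7 -0.7 -1.6]
0.089 [0.556  0.0185 0.0889] [ 2.3 -0.1 -0.8]
0.086 [0.5561 0.0185 0.0858] [ 2.8 -0.8 -1.4]
0.083 [0.5563 0.0184 0.0827] [ 1.   0.  -1.7]
0.08 [0.5564 0.0184 0.0798] [-0.   0.3  0.5]
0.078 [0.5566 0.0184 0.0779] [-1.   0.1 -0.1]
('ok', np.float64(0.5567729918678339), np.float64(0.018376850035515042), 0.078)
 t 26.13 p [0.5566 0.0184 0.0779] F [-0.66 -0.12 -0.68] gap 0.0106
```

```bash
python3 - <<'E'
from h import *
movel([.5564,.0184,.0732],speed=.03); st("low")
move_gripper(.045); st("open")
movel([.5564,.0184,.15],speed=.15); st("up")
move_ptp([.45,.05,.25],qd(0)); st("mid")
snap("scene","p2",205,205,40,30); snap("top","p2t",208,226,40,30)
E
cp pics/p2t_full.png pics/v3.png
```

```text
low t 26.44 p [0.5564 0.0184 0.073 ] F [ 0.99 -0.82 -1.2 ] gap 0.0104
open t 26.87 p [0.5564 0.0184 0.0733] F [-0.19 -0.1  -0.43] gap 0.0448
up t 27.52 p [0.5559 0.0188 0.1496] F [-0.37  0.18  0.93] gap 0.0454
mid t 28.35 p [0.4497 0.0505 0.2498] F [-0.2   0.24 -0.67] gap 0.0448
```

View pics/p2.png

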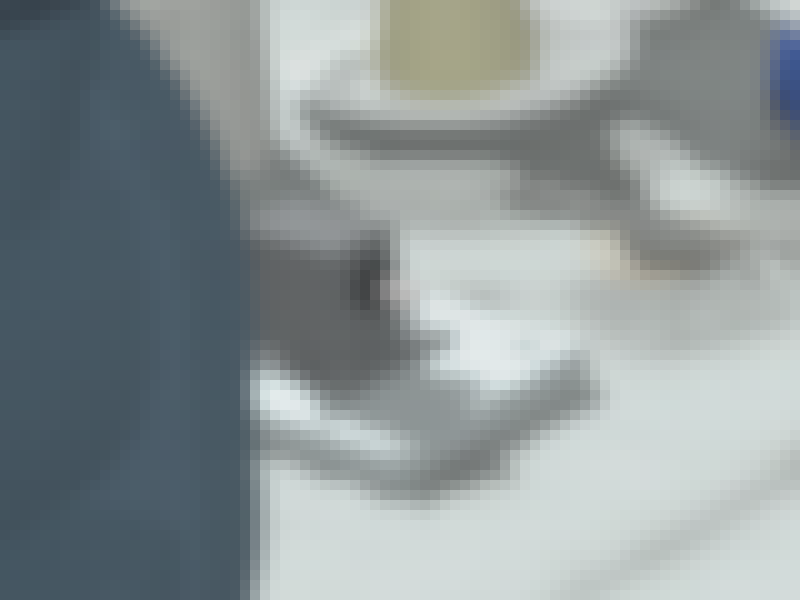

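View pics/p2_full.png

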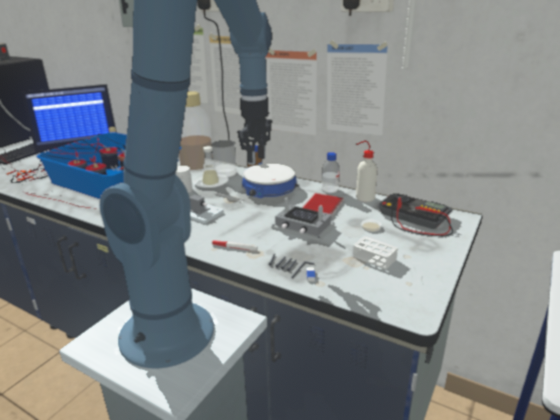

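View pics/p2t_full.png

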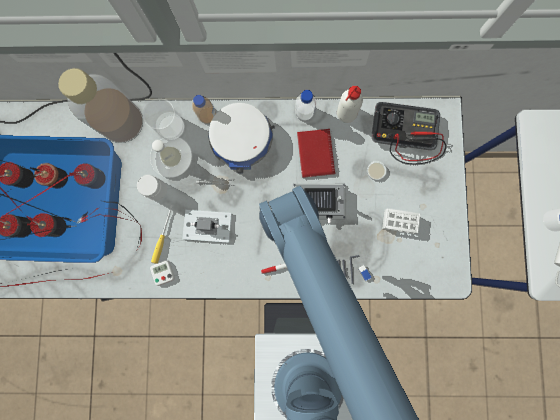

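```bash
python3 - <<'E'
from fit import *
print(back("top",(206.45,225.75),.012),back("top",(203.1,223.2),.056))
ps=("scene",[(-.046,-.072,.012),(.046,-.072,.012),(.015,-.022,.056),(-.015,-.022,.056)],A([(42,47.5),(58.5,35.5),(38.8,22),(35,25.3)])+[165,175])
fit([ps],[.48,.31,-.06]); fit([ps,pt],[.48,.31,-.06])
print(read_qpos(), [inverse_kinematics([.4795,.3095,z],qd(-3.5)) is not None for z in (.2,.04)])
a=cv2.imread("pics/v3.png")[226-28:226+28,208-37:208+37]; b=cv2.resize(a,None,fx=10,fy=10,interpolation=cv2.INTER_NEAREST)
p=[.4808,.3092,-.0615]
for L in (rect(.046,.072,.012),rect(.015,.022,.056)):
    uv=(proj("top",world(p,L))+.5-[171,198])*10
    cv2.polylines(b,[uv.astype(int)],True,(0,0,255),1)
cv2.imwrite("pics/pl_fit.png",b)
E
```

```text
[0.47941336 0.30867765 0.012     ] [0.48331735 0.30952582 0.056     ]
[0.4721 0.3039 0.0301] yawdeg 1.72 res [-0.1 -1.2  0.3 -1.   0.8  1.  -1.2  1.3]
[ 0.4807  0.3089 -0.0565] yawdeg -3.24 res [-1.9 -2.2  0.5 -1.3  1.2  0.1 -1.4  0.1  0.1 -0.7  0.1 -0.  -0.4  0.4
  0.1 -1.1  0.2  0.3 -0.1  1.2  0.1 -0.   0.7  0.2]
[-1.61550771 -0.24252733  1.31784487  2.09101641  0.26342847  1.12589524
 -0.42081693] [True, True]
```

View pics/pl_fit.png

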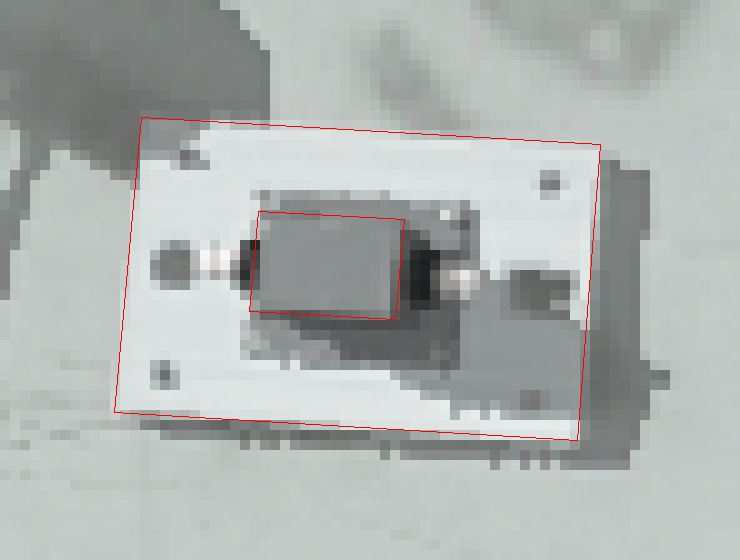

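```bash
python3 - <<'E'
from h import *
move_gripper(.06,60)
move_ptp([.4795,.310,.15],qd(-3.5)); pause(.2); st("over")
snap("scene","p3",190,195,40,30)
movel([.4795,.310,.040],qd(-3.5),speed=.08); pause(.2); st("down")
move_gripper(.02,60); pause(.2); st("closed"); print(read_ft_torque())
movel([.4795,.310,.07],speed=.05); pause(.3); st("up"); print(read_ft_torque())
E
```

```text
over t 30.03 p [0.4806 0.3092 0.1518] F [ 0.37 -0.7  -0.34] gap 0.06
down t 31.81 p [0.4797 0.3102 0.0404] F [ 0.04  0.02 -0.46] gap 0.0599
closed t 32.38 p [0.48   0.31   0.0403] F [ 1.12 -0.59  1.51] gap 0.0297
[-0.08291718 -0.24003189 -0.04402207]
up t 33.43 p [0.4793 0.3099 0.0697] F [-1.29 -0.57 -5.8 ] gap 0.0294
[0.02952183 0.0028795  0.0040774 ]
```

```bash
python3 - <<'E'
from h import *
movel([.4795,.310,.2],speed=.15)
move_ptp([.53,.12,.22],qd(-2)); st("mid")
move_ptp([.5559,-.0386,.145],qd(-.5)); pause(.5); st("over"); print(read_ft_torque())
snap("scene","q1",305,200,40,30); snap("top","q1t",320,198,40,30)
E
```

```text
mid t 35.26 p [0.5295 0.1197 0.2193] F [-0.6   1.1  -6.01] gap 0.0293
over t 36.5 p [ 0.556  -0.0382  0.1452] F [ 0.9   0.21 -5.48] gap 0.0292
[0.01184152 0.02524109 0.00460659]
```

View pics/q1.png

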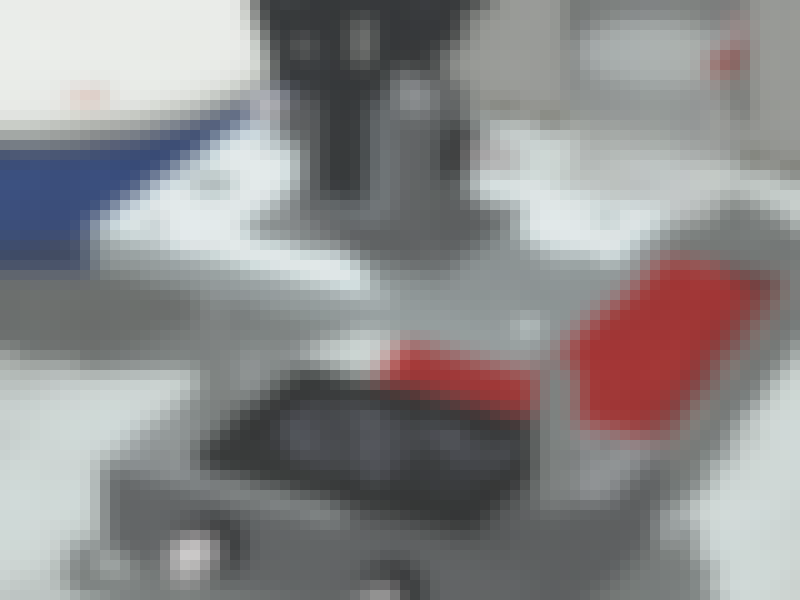

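View pics/q1t.png

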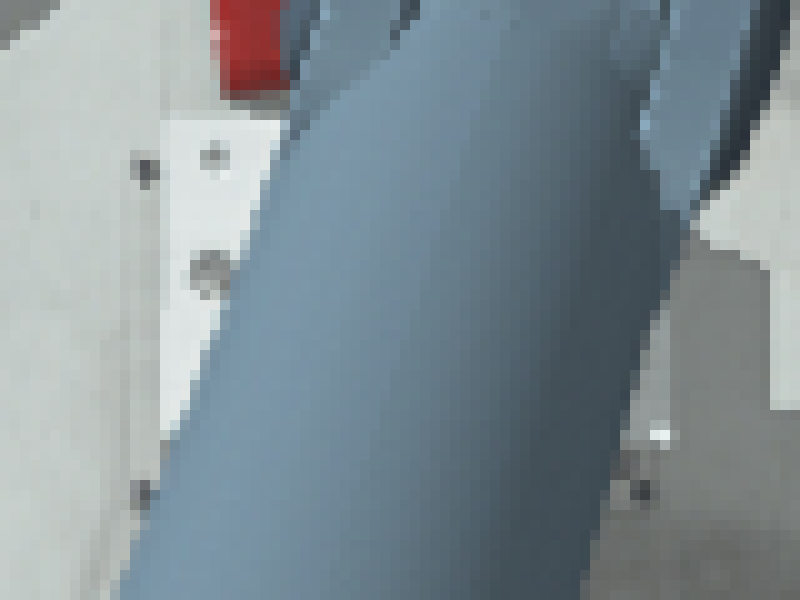

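```bash
python3 - <<'E'
from fit import *
z=.1172
o=[("top",[(0,.057,z),(.046,.072,z)],A([(21,27.3),(16,12)])+[280,168])]
fit(o,[.556,-.039,-.009])
print(back("top",(295.5,190),z),back("top",(346.6,200),z),back("top",(300,179.5),z))
E
```

```text
[ 0.5568 -0.038  -0.0096] yawdeg -0.55 res [ 0.1  0.3 -0.1 -0.3]
[0.57212478 0.03339987 0.1172    ] [ 0.54274416 -0.11142633  0.1172    ] [0.60254792 0.020394   0.1172    ]
```

```bash
python3 - <<'E'
from h import *
print(insert(.5559,-.0389,qd(-.5),.132,.091,dz=.0035,fmax=10)); st()
E
```

```text
0.1285 [ 0.5559 -0.0389  0.1285] [-0.7 -1.  -1. ]
0.125 [ 0.5558 -0.0391  0.1249] [ 0.9 -0.8 -0.2]
0.1215 [ 0.5559 -0.0392  0.1215] [ 0.7 -0.5 -1.1]
0.118 [ 0.556  -0.0393  0.1179] [-0.3 -1.7 -0.7]
0.1145 [ 0.556  -0.0395  0.1145] [-0.4 -0.1 -0.6]
0.111 [ 0.5559 -0.0396  0.111 ] [-0.2 -0.2 -0.9]
0.1075 [ 0.5559 -0.0396  0.1075] [-0.  -0.4 -0.9]
0.104 [ 0.5559 -0.0396  0.1039] [ 0.5 -0.4 -1.6]
0.1005 [ 0.556  -0.0397  0.1004] [ 0.5 -0.6 -1.8]
0.097 [ 0.5561 -0.0398  0.0969] [ 0.7 -1.8 -0. ]
0.0935 [ 0.5561 -0.0401  0.0934] [-0.2 -0.2 -1.8]
0.091 [ 0.5561 -0.0401  0.0909] [ 0.  -0.1 -0.6]
('ok', np.float64(0.5561382358609189), np.float64(-0.04008122104519121), 0.091)
 t 41.52 p [ 0.5561 -0.0401  0.0909] F [-0.09  0.74 -5.04] gap 0.0293
```

```bash
python3 - <<'E'
from h import *
x,y,q=.5561,-.0401,qd(-.5)
def avg(n=12):
    v=[]
    for _ in range(n): pause(.03); v.append(read_ft_force())
    return np.mean(v,0)
pause(.2); F0=avg(); print("F0",F0.round(2))
for z in (.0885,.0875,.0868,.0860,.0852):
    movel([x,y,z],q,speed=.02); pause(.15); F=avg(8)-F0; print(z,np.round(read_eef_pos(),4),F.round(2),round(read_time_s(),1))
    if F[2]>12: break
E
```

```text
F0 [ 0.07  0.06 -5.46]
0.0885 [ 0.5561 -0.0401  0.0885] [-0.05 -0.04 -0.35] 42.8
0.0875 [ 0.5561 -0.0401  0.0875] [-0.27 -0.24  0.11] 43.5
0.0868 [ 0.5562 -0.0401  0.0869] [-0.17 -0.11  1.17] 44.1
0.086 [ 0.5562 -0.0401  0.0861] [-0.88  0.11  4.24] 44.8
0.0852 [ 0.5562 -0.0401  0.0853] [-1.64  0.42  7.56] 45.5
```

```bash
python3 - <<'E'
from h import *
x,y,q=.5561,-.0401,qd(-.5)
def avg(n=12):
    v=[]
    for _ in range(n): pause(.03); v.append(read_ft_force())
    return np.mean(v,0)
F0=np.array([.07,.06,-5.5])
for z in (.0845,.0839):
    movel([x,y,z],q,speed=.015); pause(.3); F=avg(12)-F0; print(z,np.round(read_eef_pos(),4),F.round(2),np.round(read_ft_torque(),2),round(read_time_s(),1))
snap("scene","f1",305,205,40,30); snap("top","f1t",320,198,40,30)
E
```

```text
0.0845 [ 0.5562 -0.0401  0.0846] [-2.14  0.47 10.42] [0.1  0.42 0.04] 46.4
0.0839 [ 0.5563 -0.0401  0.0842] [-2.79  0.44 12.13] [0.16 0.53 0.  ] 47.4
```

View pics/f1.png

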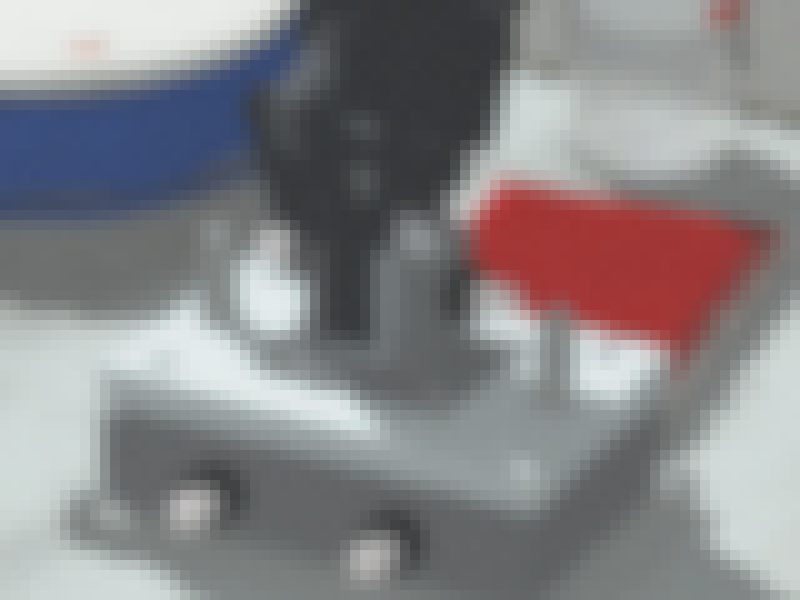

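View pics/f1t.png

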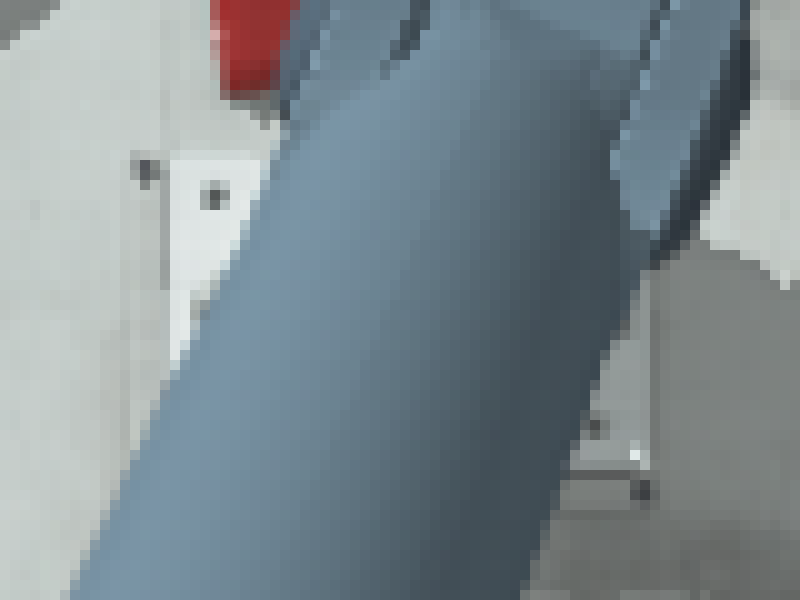

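```bash
python3 - <<'E'
from h import *
q=qd(-.5)
def avg(n=12):
    v=[];p=[]
    for _ in range(n): pause(.03); v.append(read_ft_force()); p.append(read_eef_pos())
    return np.mean(v,0),np.mean(p,0),np.ptp(np.array(v)[:,2])
F0=np.array([.07,.06,-5.5])
for x,z in ((.5557,.0837),):
    movel([x,-.0401,z],q,speed=.01)
    for k in range(3):
        pause(.4); F,p,s=avg(); print(z,p.round(5),(F-F0).round(2),s.round(2),np.round(read_ft_torque(),2),round(read_time_s(),1),read_finger_gap())
E
```

```text
0.0837 [ 0.55622 -0.04013  0.08416] [-2.1   0.56 12.27] 1.92 [0.13 0.54 0.01] 48.5 0.02909514264332747
0.0837 [ 0.55621 -0.04013  0.08415] [-2.13  0.47 12.11] 2.41 [0.14 0.45 0.07] 49.3 0.029393273222174814
0.0837 [ 0.55621 -0.04013  0.08416] [-2.11  0.48 12.46] 1.09 [ 0.13  0.5  -0.  ] 50.1 0.029106897747022385
```

```bash
python3 - <<'E'
from h import *
q=qd(-.5)
def avg(n=15):
    v=[];p=[]
    for _ in range(n): pause(.03); v.append(read_ft_force()); p.append(read_eef_pos())
    return np.mean(v,0),np.mean(p,0)
F0=np.array([.07,.06,-5.5])
movel([.5557,-.0401,.0833],q,speed=.01)
for k in range(3):
    pause(.4); F,p=avg(); print(p.round(5),(F-F0).round(2),round(read_time_s(),1),read_finger_gap())
E
```

```text
[ 0.55622 -0.04014  0.0839 ] [-2.34  0.38 13.07] 51.3 0.02949003570886573
[ 0.55622 -0.04014  0.0839 ] [-2.51  0.41 13.15] 52.2 0.029209007765068053
[ 0.55622 -0.04014  0.0839 ] [-2.59  0.73 13.15] 53.1 0.02921919863606292
```

The press holds steady at 13.1 N with about 3.3 mm of squeeze, so I'm handing in.

```bash
python3 - <<'E'
from h import *
sign_off()
E
```

```text
the job is handed in; nothing more can be done
```

The cell is ready to bolt shut: both pins are in the base, the end plate is down over them on the gasket, and the arm is still gripping the plate and pressing it. I handed the job in at about 53 s.

- **Pins:** I took each pin from the rack and guided it into its hole by feel. I opened the jaws with each about 1 mm above the hole floor so it dropped the rest. The top picture shows the first pin in its hole. The last scene picture shows both pin ends coming up through the plate.
- **Press force:** Over three readings spanning about 2 s it stayed at 13.1 N, after subtracting the plate's weight.
- **Squeeze:** The plate is about 3.3 mm below where it first touched the gasket. At 4 N per mm that matches the force reading, and the plate did not slip in the jaws.
- **Left uncorrected:** About 2.5 N of sideways force (x) and 0.5 N·m of moment remained at the wrist. A 0.4 mm sideways correction eased it only slightly, so the plate is probably bearing lightly against a pin.
- **Other things on the bench:** I did not touch them. I took no close look at them at the end.

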